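Lock the oil valve shut

TASK

Lock the oil valve on the desk using your fingertips only: turn the red slotted disc by pushing one of its upright pegs round until the slot lines up with the locking bar (either way round will do), then push the bar's yellow tab so that the bar goes through the slot, until the tab comes up against its guide. Do not lift the bar, and leave the beaker, the bottle and the loose caps where they stand.

Things in the scene. Friction and masses are not known exactly. Their poses are not given: they have to be found in the camera images.
- valve_lock: Valve on a dark steel base 130 mm (x) by 370 mm (y, -265 to +105), 8 mm thick, fixed to the desk; yaw within 0.4 rad. Origin: on the desk, on the disc's axis. The bar slides along its +y at x = 0. In mm: open guide channel y -255 to -97, walls to z 43; roofed tunnel y -96 to -56, 31 wide, top z 55; keeper past the disc y 56 to 78, 40 wide, top z 55; pipe stubs to x +-97 at y 0, top z 34.
- lock_disc (a joint): Angle of the red disc about its vertical axis at the valve_lock origin, rad, counter-clockwise from above. At 0 or pi the slot lies along the bar (both good). Starts at 0.6 to 2.54, range -0.8 to 3.94; about 2 N at a peg turns it and it stays where left. At angle q its two pegs stand at +-34 mm * (cos q, sin q) in the valve_lock frame.
- disc_slot (a point): On the disc's axis at its top (z 50 mm), turning with it: y runs along the slot, x through the pegs. Disc 100 mm across; the straight slot through its middle is 20 mm wide, dark at the bottom, mouths flared by 4 mm a side. Two red upright round pegs, 14 mm across, rise to z 98 mm at 34 mm either side of the axis, on the line square to the slot.
- bar_tab (a point): Centre of the bar's yellow upright tab: 34 mm across (x), 14 mm thick (y, along the bar), z 48 to 102 mm above the desk. The 14 x 14 mm steel bar, underside at z 34 mm, runs 175 mm from here along +y to its round nose; loose in its guide, 0.3 kg, slides easily. In the valve_lock frame the tab starts at y -240 to -228 mm; home is y -103, its face against the tunnel, the nose in the keeper.
- beaker: Clear beaker, 70 mm wide, 90 mm high, loose on the desk beyond the valve; origin under its centre. Leave it alone.
- full_bottle: Filled yellow oil bottle with white cap, 69 mm wide, 269 mm high, loose at the back of the desk; origin under its centre. Leave it alone. Many more such bottles stand packed together, fixed, on the next table to the robot's right (beyond about y = -0.45 m for x above 0.4 m): pass over or in front of them.
- cap_1: White ribbed bottle cap, 31 mm wide, 20 mm high, loose beside the guide; origin under its centre. Leave it alone.
- cap_2: Another such cap. Leave it alone.
- cap_3: Another such cap. Leave it alone.

How it is judged:
By the outcome, as a careful person would: the job done as asked, in the order asked, and still so for the second after the job is handed in, with the robot touching nothing.
It also fails if it takes over 54 s, if anything falls off the work surface, if the arm or the gripper's body presses on something with over 40 N, if the wrist force passes 120 N, or if a joint passes its speed limit or range.

ROBOT

A 7-joint arm with a two-finger parallel gripper is mounted at the origin on a cart in front of the work surface, level with it; the furniture and walls round the work are solid. World frame = base frame: x ahead of the robot, y to its left, z up, the work surface at z = 0. Lengths are in m, angles in rad, forces in N, time in s.
With the tool pointing down it reaches from about 0.425 to 0.8 m from the base axis. Payload 8.3 kg.
Tool frame: the origin (TCP) lies midway between the tips of the shut fingers; the grasp point (between the pads) lies 19 mm behind it (bot.grip_point_offset is the distance from the TCP to the grasp point, in m); z points along the fingers, x is the direction in which the jaws open and shut, and the axes are right-handed (so a half turn about z gives the same grasp; the last joint's range is limited). The gripper opens to 85 mm and grips with 20 to 120 N. Pads are 22 mm wide; open, the fingers measure 114 mm over their backs; the gripper's body (76 mm by 85 mm) begins 54 mm behind the grasp point. The pads swing forward as they close: fully open they stand 13 mm farther back than shut.
Start: joints at [1.221, 0.383, 0.016, 1.37, -0.006, 1.388, -0.046], TCP at [0.177, -0.599, 0.231] pointing down, gripper open.
Joint ranges: [-2.95, 2.95], [-0.25, 2.06], [-1.52, 1.56], [0.18, 2.33], [-1.44, 4.58], [0.02, 2.06], [-3.01, 3.01]. Speed limits (rad/s): [2.39, 2.39, 3.01, 3.01, 3.14, 3.14, 3.14].

INTERFACE

Orientations are given as a unit quaternion [x, y, z, w].
In Python, from rig import bot gives the robot as it stands.
- The arm moves only by the shell command python3 -m pendant 'ROWS' [FORCE]. ROWS is JSON, a list of rows, each an object with "xyz": the shift along the tool's x, y, z in mm, a list of three; "angular": the turn, a rotation vector about the tool's x, y, z in degrees, a list of three; "jaw": the opening, from -1 (shut) to 1 (fully open). A call has 1 to 5 rows; each row shifts and turns the commanded pose from where the row before left it, along the tool's axes as they then stand; what a row does not reach is not made up. A row lasts 1/12 s, in which the tool goes at most 41.7 mm and 7.16 degrees, less where a joint would pass 70% of its speed; a pose out of reach is approached as far as the arm can. A call is refused whole if a number of a shift passes 41.7 or a number of a turn 7.16, either way. A call with a gripper value outside its range is refused whole. The fingers move at their own pace and stop on an object; FORCE is the grip in N (left out, the last holds). Time passes only in rows, so rows that do not move let the fingers close. It gives the time, the measured TCP pose, the force and the opening at its end, in the units of the state.
- bot.observe(): the state, without advancing time (a new reading comes with each control period).
- bot.snapshot(name): name is "side" or "top" or "wrist"; returns a dict with "frame" (420x560x3 uint8, red, green, blue), "mtx" (3x3 intrinsics, pixels), "extrinsics" (4x4, takes a point from world to camera coordinates); the wrist camera has in their place "hand_eye" (4x4, takes a point from camera to tool coordinates, whose origin is the TCP and whose axes are the tool frame's). Camera axes: x right, y up, looking along -z (the intrinsics and any distortion apply to the point x, -y, -z); pixel columns grow to the right and rows downward; lengths in m; the calibration is good to about 2 mm. The wrist camera is an equidistant fisheye: a pixel r from the principal point sees the ray r / f radians off the axis. A picture is of the moment at which its call begins: read the wrist's pose just before it. There is no depth.
- bot.job_done(): hands the job in, once; it reports no verdict.
The state is a dict: "t": time; "joints": joint angles; "qvel": joint speeds; "joint_torque": joint torques, N m; "ee_pos": TCP position; "eef_rot": TCP orientation; "ft_force": force on the tool from outside, world axes, zero at the start; "torque": the same for the moment, N m; "gripper_width": finger opening in m.
Only numpy, scipy, OpenCV 4.12 (cv2) and the standard library are available. Lean on these libraries where they do the work, as an engineer would, in place of code of your own. Each camera call takes 0.05 s, during which the arm holds its last target.

## Working session

There is one attempt and no reset: what is moved stays moved. The work goes in short steps, Python scripts to look and compute and a shell command to move; the robot and the scene stay as the last step left them, time stands still between calls to the robot, and variables do not carry over. Pictures are saved under pics/ and viewed, and the job is handed in when it is done.

```bash
ls; mkdir -p pics; python3 - <<'E'
from rig import bot
import cv2, numpy as np
s=bot.observe(); print({k:np.round(v,3).tolist() for k,v in s.items()})
for n in("side","top","wrist"):
    d=bot.snapshot(n); cv2.imwrite(f"pics/{n}0.png",d["frame"][:,:,::-1])
    print(n,{k:np.round(v,3).tolist() for k,v in d.items() if k!="frame"})
E
```

```text
pics
{'t': 0.0, 'joints': [1.221, 0.384, 0.016, 1.371, -0.006, 1.388, -0.046], 'qvel': [0.001, 0.002, -0.0, -0.0, 0.0, 0.001, -0.001], 'joint_torque': [0.002, -62.76, 0.845, -37.182, 0.017, 0.014, 0.0], 'ee_pos': [0.177, -0.599, 0.23], 'eef_rot': [0.801, -0.599, -0.001, -0.001], 'ft_force': [-0.456, -0.101, -0.048], 'torque': [0.048, -0.019, 0.023], 'gripper_width': 0.085}
side {'mtx': [[516.422, 0.0, 283.756], [0.0, 516.422, 215.573], [0.0, 0.0, 1.0]], 'extrinsics': [[0.949, 0.314, -0.002, -0.508], [-0.25, 0.76, 0.6, 0.131], [0.19, -0.57, 0.8, -1.057], [0.0, 0.0, 0.0, 1.0]]}
top {'mtx': [[425.476, 0.0, 280.762], [0.0, 425.476, 210.413], [0.0, 0.0, 1.0]], 'extrinsics': [[-0.025, -1.0, -0.009, -0.054], [0.991, -0.025, 0.131, -0.58], [-0.131, -0.005, 0.991, -0.929], [0.0, 0.0, 0.0, 1.0]]}
wrist {'mtx': [[325.192, 0.0, 282.25], [0.0, 325.192, 199.62], [0.0, 0.0, 1.0]], 'hand_eye': [[1.0, 0.0, -0.001, -0.001], [-0.0, -0.956, -0.293, -0.075], [-0.001, 0.293, -0.956, -0.143], [0.0, 0.0, 0.0, 1.0]]}
```

View pics/side0.png

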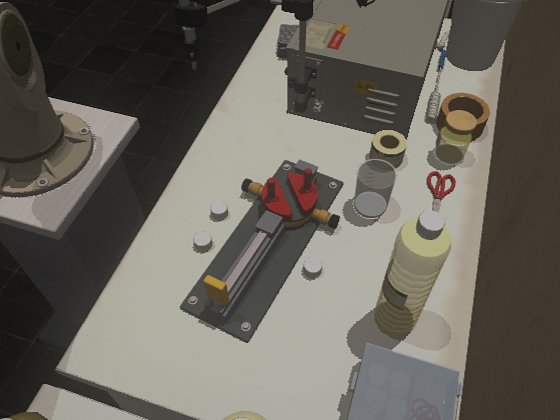

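View pics/top0.png

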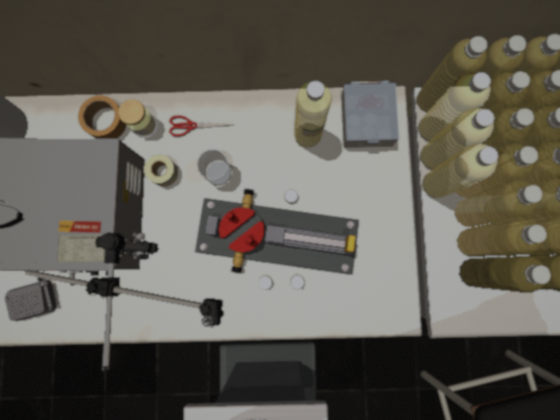

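```bash
python3 - <<'E'
import cv2
a=cv2.imread("pics/top0.png")[170:300,180:380]; cv2.imwrite("pics/topc.png",cv2.resize(a,None,fx=4,fy=4,interpolation=cv2.INTER_CUBIC))
a=cv2.imread("pics/side0.png")[150:345,170:360]; cv2.imwrite("pics/sidec.png",cv2.resize(a,None,fx=3,fy=3,interpolation=cv2.INTER_CUBIC))
E
```

```text
(no output)
```

View pics/topc.png

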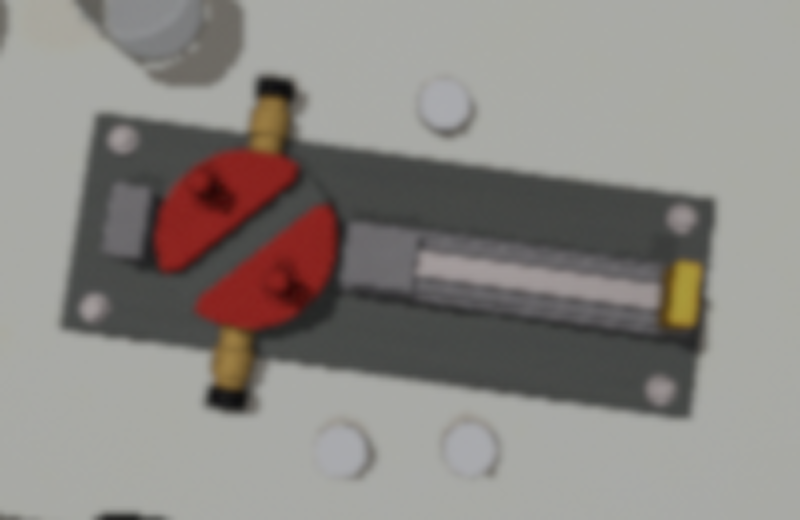

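View pics/sidec.png

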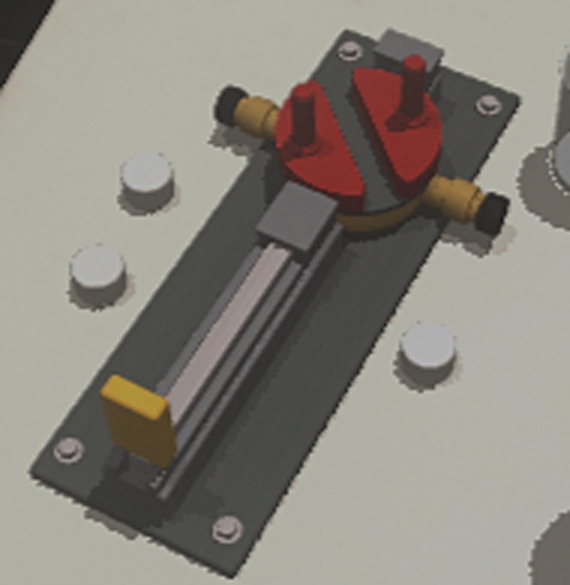

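View pics/wrist0.png

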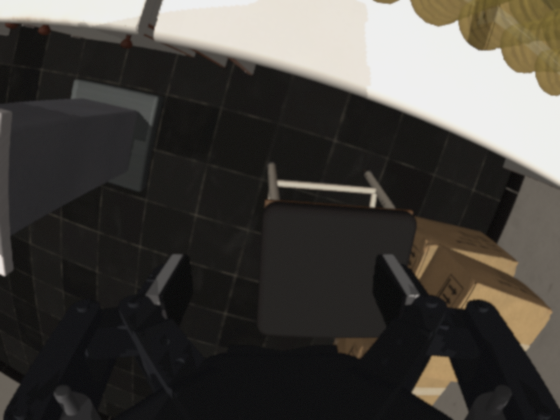

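```bash
cat > h.py <<'E'
import numpy as np, cv2
from rig import bot
from scipy.spatial.transform import Rotation as R
def ray(d,uv):
    K=d["mtx"];E=np.array(d["extrinsics"])
    c=np.array([(uv[0]-K[0][2])/K[0][0],-(uv[1]-K[1][2])/K[1][1],-1.])
    o=-E[:3,:3].T@E[:3,3]; return o,E[:3,:3].T@c
def onz(d,uv,z):
    o,v=ray(d,uv); return o+v*(z-o[2])/v[2]
def tri(d1,u1,d2,u2):
    o1,v1=ray(d1,u1);o2,v2=ray(d2,u2)
    s=np.linalg.lstsq(np.c_[v1,-v2],o2-o1,rcond=None)[0]
    a=o1+s[0]*v1;b=o2+s[1]*v2
    return (a+b)/2,np.linalg.norm(a-b)
def proj(d,p):
    K=d["mtx"];E=np.array(d["extrinsics"]);c=E[:3,:3]@p+E[:3,3]
    return K[0][0]*c[0]/-c[2]+K[0][2],-K[1][1]*c[1]/-c[2]+K[1][2]
E
python3 - <<'E'
from h import *
T=bot.snapshot("top");S=bot.snapshot("side")
t=lambda x,y:(x/4+180-.375,y/4+170-.375); s=lambda x,y:(x/3+170-.33,y/3+150-.33)
cor=[onz(T,t(*c),.008) for c in[(97,113),(715,200),(690,417),(62,327)]]
print("corners top",np.round(cor,4))
cs=[onz(S,s(*c),.008) for c in[(347,30),(518,98),(238,577),(32,470)]]
print("corners side (+y-x, +y+x,-y+x,-y-x)",np.round(cs,4))
for tu,su in(((203,175),(415,65)),((278,274),(304,90))):
    print("peg",np.round(onz(T,t(*tu),.098),4),np.round(onz(S,s(*su),.098),4),tri(T,t(*tu),S,s(*su)))
# valve frame from corners: local (-65,105)... 
def fit(L,P):
    L=np.array(L);P=np.array(P)[:,:2];l=L-L.mean(0);p=P-P.mean(0)
    a=np.arctan2((l[:,0]*p[:,1]-l[:,1]*p[:,0]).sum(),(l*p).sum())
    Rm=np.array([[np.cos(a),-np.sin(a)],[np.sin(a),np.cos(a)]])
    o=P.mean(0)-Rm@L.mean(0); print("fit",o,a,"res",np.round((L@Rm.T+o-P)*1e3,1).tolist())
    return o,a
A=(.065,.105);B=(.065,-.265);C=(-.065,-.265);D=(-.065,.105)
fit([A,B,C,D],cor); fit([D,A,B,C],cs)
# tab top outline
print("tab top T",onz(T,t(684,264),.102),onz(T,t(682,326),.102), onz(T,t(703,262),.102))
print("tab top S",onz(S,s(108,380),.102),onz(S,s(172,412),.102))
for n,c in(("c1",(445,103)),("c2",(342,450)),("c3",(470,447))): print(n,onz(T,t(*c),.02))
E
```

```text
corners top [[ 0.6173  0.1121  0.008 ]
 [ 0.5566 -0.2486  0.008 ]
 [ 0.4319 -0.2283  0.008 ]
 [ 0.4923  0.1325  0.008 ]]
corners side (+y-x, +y+x,-y+x,-y-x) [[ 0.4952  0.1317  0.008 ]
 [ 0.6181  0.1096  0.008 ]
 [ 0.5619 -0.2512  0.008 ]
 [ 0.4346 -0.2289  0.008 ]]
peg [0.5674 0.0387 0.098 ] [0.5672 0.0379 0.098 ] (array([0.56725464, 0.03865459, 0.09732539]), np.float64(0.0004912063276687923))
peg [ 5.137e-01 -5.000e-04  9.800e-02] [0.5127 0.     0.098 ] (array([ 0.51333315, -0.00071244,  0.09910001]), np.float64(0.0006425583837556043))
fit [0.53771695 0.02080692] -0.16584421280838682 res [[1.9, 1.6], [1.5, -2.7], [-2.0, -1.6], [-1.3, 2.6]]
fit [0.5403574  0.01924271] -0.16217666849697243 res [[-2.0, 1.6], [3.4, 2.8], [-0.2, -1.6], [-1.2, -2.9]]
tab top T [ 0.51331674 -0.21409699  0.102     ] [ 0.4809485  -0.21156369  0.102     ] [ 0.51411612 -0.22410346  0.102     ]
tab top S [ 0.48412426 -0.21132869  0.102     ] [ 0.52077371 -0.21803191  0.102     ]
c1 [ 0.61592997 -0.09266105  0.02      ]
c2 [ 0.41848   -0.0288872  0.02     ]
c3 [ 0.41839949 -0.10134698  0.02      ]
```

```bash
cat >> h.py <<'E'
O=np.array([.540,.0192]);A=-.163
def w(x,y,z): # valve mm -> world
    c,s=np.cos(A),np.sin(A); return np.array([O[0]+(c*x-s*y)/1e3,O[1]+(s*x+c*y)/1e3,z/1e3])
def loc(p):
    c,s=np.cos(A),np.sin(A); d=(np.array(p[:2])-O)*1e3; return np.array([c*d[0]+s*d[1],-s*d[0]+c*d[1],p[2]*1e3])
def st():
    s=bot.observe(); Rm=R.from_quat(s["eef_rot"]).as_matrix()
    return s,np.array(s["ee_pos"]),Rm
def need(target):
    s,p,Rm=st(); d=Rm.T@(target-p)*1e3
    Rd=np.column_stack([[np.cos(A),np.sin(A),0],[np.sin(A),-np.cos(A),0],[0,0,-1]])
    print("t",s["t"],"loc",np.round(loc(p),1),"shift tool mm",np.round(d,1),"turn",np.round(R.from_matrix(Rm.T@Rd).as_rotvec(degrees=True),2),"F",np.round(s["ft_force"],1),"w",round(s["gripper_width"],4))
E
python3 - <<'E'
from h import *
need(w(-30,-65,150))
s,p,Rm=st()
path=[np.array([.30,-.44,.231]),np.array([.41,-.23,.231]),w(-30,-65,200)]
for t in path:
    n=int(np.ceil(np.linalg.norm(t-p)/.036)); 
    print("->",t)
    for i in range(n):
        print(np.round(Rm.T@(t-p)/n*1e3,0)); Rm=Rm@R.from_euler('z',-5,degrees=True).as_matrix()
    p=t
E
```

```text
t 0.25 loc [-258.  -669.2  230.8] shift tool mm [-444.8 -468.1   81.2] turn [-3.000e-02  5.000e-02 -6.422e+01] F [ 0.2 -0.2 -0. ] w 0.0856
-> [ 0.3   -0.44   0.231]
[-20. -27.  -0.]
[-17. -29.  -0.]
[-15. -30.  -0.]
[-12. -31.  -0.]
[ -9. -32.  -0.]
[ -6. -33.  -0.]
-> [ 0.41  -0.23   0.231]
[ -9. -33.   0.]
[ -6. -33.   0.]
[ -3. -34.   0.]
[ -1. -34.   0.]
[  2. -34.   0.]
[  5. -33.   0.]
[  8. -33.   0.]
-> [ 0.49984951 -0.04007004  0.2       ]
[ 10. -34.   5.]
[ 13. -33.   5.]
[ 16. -31.   5.]
[ 18. -30.   5.]
[ 21. -28.   5.]
[ 23. -26.   5.]
```

```bash
python3 -m pendant '[{"xyz":[-20,-27,0],"angular":[0,0,-5],"jaw":-1},{"xyz":[-17,-29,0],"angular":[0,0,-5],"jaw":-1},{"xyz":[-15,-30,0],"angular":[0,0,-5],"jaw":-1},{"xyz":[-12,-31,0],"angular":[0,0,-5],"jaw":-1},{"xyz":[-9,-32,0],"angular":[0,0,-5],"jaw":-1}]' 40
python3 - <<'E'
from h import *
T=bot.snapshot("top");S=bot.snapshot("side")
cv2.imwrite("pics/top1.png",T["frame"][:,:,::-1])
a=S["frame"][0:130,130:460,::-1]; cv2.imwrite("pics/side1.png",cv2.resize(a,None,fx=2.4,fy=2.4))
print(onz(T,(210,315),.2),onz(T,(210,315),.4))
for z in (.1,.2,.3,.4): print(z,proj(S,onz(T,(210,315),z)))
need(w(-30,-65,200))
E
```

```text
t: 0.67
ee_pos: [0.2793, -0.4653, 0.2312]
eef_rot: [0.912, -0.409, -0.0, 0.0]
ft_force: [0.9, -0.9, 0.2]
gripper_width: 0.026
[0.36783112 0.06494292 0.2       ] [0.38909828 0.03013344 0.4       ]
0.1 (np.float64(206.18778517370936), np.float64(127.01149683361393))
0.2 (np.float64(200.58685275507207), np.float64(91.17886128266888))
0.3 (np.float64(193.65207035113443), np.float64(46.812760795803996))
0.4 (np.float64(184.84255234002399), np.float64(-9.547185134128057))
t 0.7667 loc [-174.7 -516.3  231.7] shift tool mm [-167.7 -443.2   32.8] turn [ -0.14  -0.08 -38.5 ] F [-0.1  0.7  0.6] w 0.01
```

View pics/side1.png

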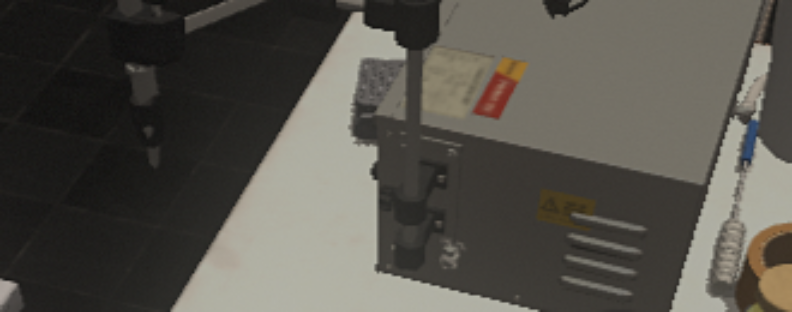

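View pics/top1.png

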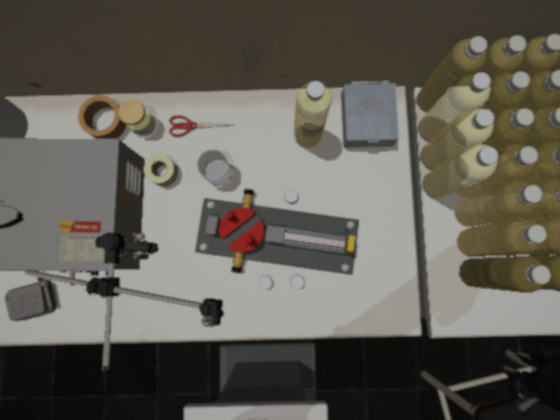

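```bash
python3 - <<'E'
from h import *
T=bot.snapshot("top");S=bot.snapshot("side")
print("clamp",tri(T,(211,308),S,(130+147/2.4,35/2.4)))
a=T["frame"][230:380,10:260,::-1]; cv2.imwrite("pics/top1c.png",cv2.resize(a,None,fx=3.2,fy=3.2))
s,p,Rm=st(); 
a=S["frame"][0:300,0:260,::-1]; cv2.imwrite("pics/side1c.png",cv2.resize(a,None,fx=2,fy=2))
for z in (.25,.3,.35,.4,.5): print(z,onz(S,(193,69),z),onz(S,(191,15),z))
print(s["joints"])
E
```

```text
clamp (array([0.39331771, 0.03381997, 0.36407954]), np.float64(0.0043475808383439014))
0.25 [0.3653576  0.05697434 0.25      ] [0.29928189 0.19454888 0.25      ]
0.3 [ 0.39938209 -0.00106023  0.3       ] [0.33971586 0.12316929 0.3       ]
0.35 [ 0.43340659 -0.0590948   0.35      ] [0.38014984 0.0517897  0.35      ]
0.4 [ 0.46743108 -0.11712937  0.4       ] [ 0.42058381 -0.01958989  0.4       ]
0.5 [ 0.53548007 -0.23319852  0.5       ] [ 0.50145176 -0.16234907  0.5       ]
[ 1.08289466  0.21200427 -0.13039714  1.59234499  0.02817403  1.33865079
  0.1029284 ]
```

View pics/top1c.png

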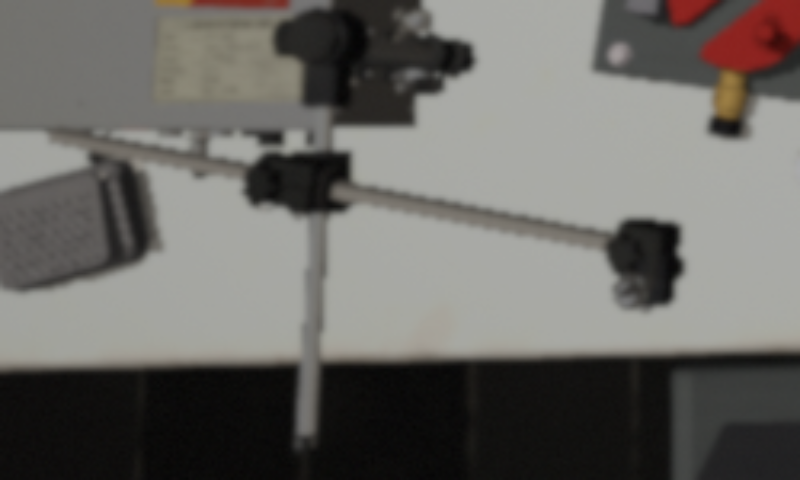

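View pics/side1c.png

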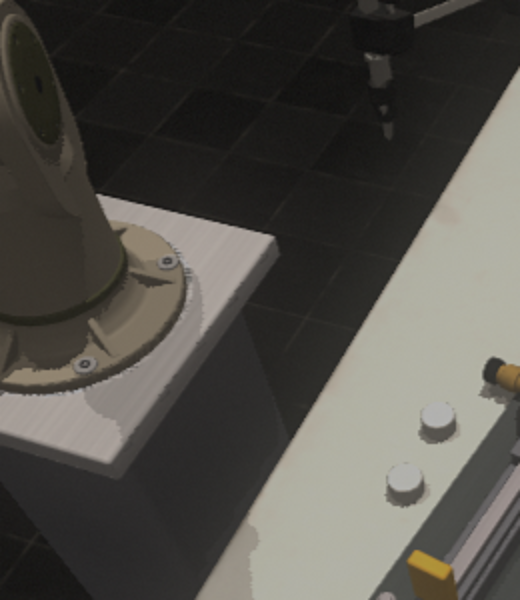

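```bash
python3 - <<'E'
from h import *
T=bot.snapshot("top");S=bot.snapshot("side")
o,v=ray(S,(17,37)); k=-o[0]/v[0]; print("shoulder x=0",o+k*v); k=(-.08-o[1])/v[1]; print("y=-.08",o+k*v)
for uv in((200,308),(223,308),(210,299),(210,327)): print(uv,[np.round(onz(T,uv,z)[:2],3).tolist() for z in(.34,.40)])
print("side clamp extents",[(uv,np.round([onz(S,uv,z) for z in (.34,.36,.38)],3).tolist()) for uv in((177,15),(207,15),(188,28))])
print("camS",o,"camT",ray(T,(0,0))[0])
E
```

```text
shoulder x=0 [0.         0.08417711 0.21363237]
y=-.08 [ 0.18796661 -0.08        0.35847416]
(200, 308) [[0.393, 0.056], [0.399, 0.044]]
(223, 308) [[0.393, 0.021], [0.398, 0.012]]
(210, 299) [[0.406, 0.041], [0.411, 0.03]]
(210, 327) [[0.365, 0.041], [0.373, 0.03]]
side clamp extents [((177, 15), [[0.353, 0.06, 0.34], [0.37, 0.031, 0.36], [0.387, 0.003, 0.38]]), ((207, 15), [[0.394, 0.073, 0.34], [0.409, 0.044, 0.36], [0.424, 0.016, 0.38]]), ((188, 28), [[0.382, 0.035, 0.34], [0.397, 0.008, 0.36], [0.413, -0.019, 0.38]])]
camS [ 0.716118  -0.5413073  0.7654528] camT [ 0.45246946 -0.0735907   0.99595351]
```

```bash
cat >> h.py <<'E'
def plan(path,turn=-5,step=.036,nt=99):
    s,p,Rm=st(); i0=0
    for t in path:
        n=int(np.ceil(np.linalg.norm(t-p)/step)); print("->",np.round(t,3))
        for i in range(n):
            print(np.round(Rm.T@(t-p)/n*1e3,0).tolist(), turn if i0<nt else 0)
            if i0<nt: Rm=Rm@R.from_euler('z',turn,degrees=True).as_matrix()
            i0+=1
        p=t
E
python3 - <<'E'
from h import *
plan([np.array([.40,-.26,.231]),np.array([.56,-.10,.231]),w(29,62,200)],-5.5,.036,7)
E
```

```text
-> [ 0.4   -0.26   0.231]
[-11.0, -33.0, 0.0] -5.5
[-8.0, -34.0, 0.0] -5.5
[-4.0, -34.0, 0.0] -5.5
[-1.0, -34.0, 0.0] -5.5
[2.0, -34.0, 0.0] -5.5
[6.0, -34.0, 0.0] -5.5
[9.0, -33.0, 0.0] -5.5
-> [ 0.56  -0.1    0.231]
[18.0, -27.0, -0.0] 0
[18.0, -27.0, -0.0] 0
[18.0, -27.0, -0.0] 0
[18.0, -27.0, -0.0] 0
[18.0, -27.0, -0.0] 0
[18.0, -27.0, -0.0] 0
[18.0, -27.0, -0.0] 0
-> [0.579 0.076 0.2  ]
[-3.0, -35.0, 6.0] 0
[-3.0, -35.0, 6.0] 0
[-3.0, -35.0, 6.0] 0
[-3.0, -35.0, 6.0] 0
[-3.0, -35.0, 6.0] 0
```

```bash
python3 -m pendant '[{"xyz":[-11,-33,0],"angular":[0,0,-5.5],"jaw":-1},{"xyz":[-8,-34,0],"angular":[0,0,-5.5],"jaw":-1},{"xyz":[-4,-34,0],"angular":[0,0,-5.5],"jaw":-1},{"xyz":[-1,-34,0],"angular":[0,0,-5.5],"jaw":-1},{"xyz":[2,-34,0],"angular":[0,0,-5.5],"jaw":-1}]'
python3 -m pendant '[{"xyz":[6,-34,0],"angular":[0,0,-5.5],"jaw":-1},{"xyz":[9,-33,0],"angular":[0,0,-5.5],"jaw":-1},{"xyz":[18,-27,0],"angular":[0,0,0],"jaw":-1},{"xyz":[18,-27,0],"angular":[0,0,0],"jaw":-1},{"xyz":[18,-27,0],"angular":[0,0,0],"jaw":-1}]'
python3 - <<'E'
from h import *
print(np.round(bot.observe()["joints"],2))
for n in("side","top"): cv2.imwrite(f"pics/{n}2.png",bot.snapshot(n)["frame"][:,:,::-1])
need(w(29,62,200))
E
```

```text
t: 1.38
ee_pos: [0.365, -0.3182, 0.2312]
eef_rot: [0.983, -0.182, -0.0, 0.0]
ft_force: [0.9, 0.6, 0.5]
gripper_width: -0.0
t: 1.8
ee_pos: [0.4684, -0.1893, 0.2314]
eef_rot: [0.996, -0.09, 0.0, 0.0]
ft_force: [0.5, -1.0, 0.5]
gripper_width: 0.0
[ 0.73  0.15 -0.46  1.68  0.07  1.33  0.08]
t 1.9 loc [ -35.1 -212.7  231.4] shift tool mm [  62.  -275.1   32.2] turn [-0.15 -0.07 -0.43] F [ 0.5 -0.2 -0.5] w 0.0
```

View pics/side2.png

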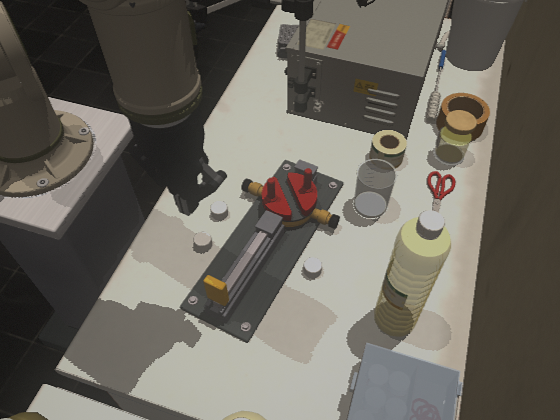

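View pics/top2.png

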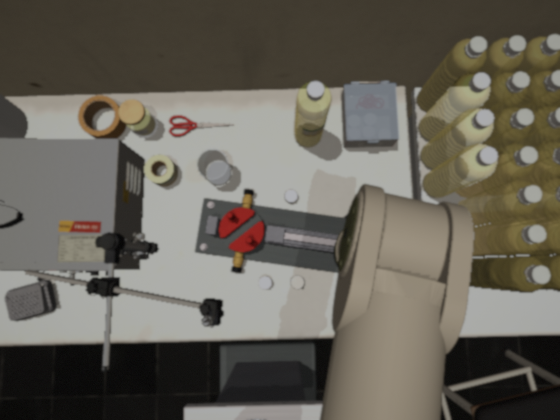

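```bash
python3 -m pendant '[{"xyz":[21,-25,0],"angular":[0,0,0],"jaw":-1},{"xyz":[21,-25,0],"angular":[0,0,0],"jaw":-1},{"xyz":[20,-25,0],"angular":[0,0,0],"jaw":-1},{"xyz":[0,-28,0],"angular":[0,0,0],"jaw":-1},{"xyz":[0,-28,0],"angular":[0,0,0],"jaw":-1}]'
python3 - <<'E'
from h import *
print(np.round(bot.observe()["joints"],2))
for n in("side","top"): cv2.imwrite(f"pics/{n}3.png",bot.snapshot(n)["frame"][:,:,::-1])
need(w(29,62,200))
E
```

```text
t: 2.32
ee_pos: [0.5525, -0.072, 0.2305]
eef_rot: [0.996, -0.09, -0.001, -0.0]
ft_force: [1.2, 0.4, -0.1]
gripper_width: -0.0
[ 0.51  0.28 -0.54  1.54  0.15  1.36 -0.22]
t 2.4167 loc [ 26.2 -82.5 231.1] shift tool mm [   1.7 -144.4   31.5] turn [-0.16  0.03 -0.44] F [0.1 0.6 0.9] w 0.0001
```

View pics/side3.png

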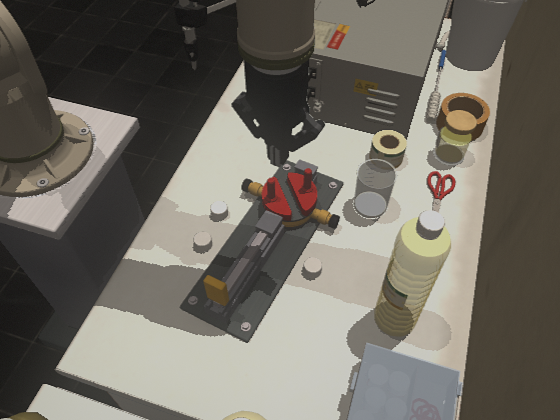

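View pics/top3.png

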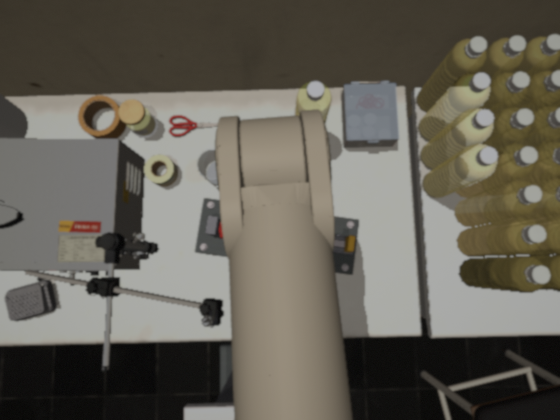

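```bash
python3 -m pendant '[{"xyz":[1,-29,0],"angular":[0,0,0],"jaw":-1},{"xyz":[1,-29,0],"angular":[0,0,0],"jaw":-1},{"xyz":[0,-29,0],"angular":[0,0,0],"jaw":-1},{"xyz":[0,-29,0],"angular":[0,0,0],"jaw":-1},{"xyz":[0,-29,0],"angular":[0,0,0],"jaw":-1}]'
python3 - <<'E'
from h import *
print(np.round(bot.observe()["joints"],2))
for n in("side","top","wrist"): cv2.imwrite(f"pics/{n}4.png",bot.snapshot(n)["frame"][:,:,::-1])
need(w(29,62,75))
E
```

```text
t: 2.83
ee_pos: [0.5797, 0.0701, 0.231]
eef_rot: [0.996, -0.09, -0.0, 0.0]
ft_force: [0.0, -0.2, 0.1]
gripper_width: 0.0
[ 0.28  0.35 -0.6   1.47  0.2   1.38 -0.51]
t 2.9833 loc [ 30.1  59.  231. ] shift tool mm [ -1.   -2.8 156. ] turn [-0.04  0.04 -0.61] F [ 0.1 -1.5  0.4] w 0.0001
```

View pics/side4.png

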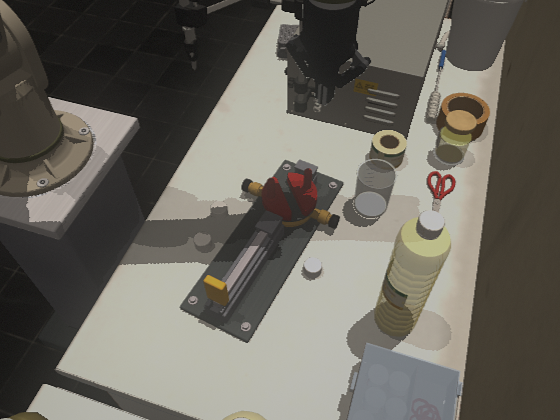

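View pics/top4.png

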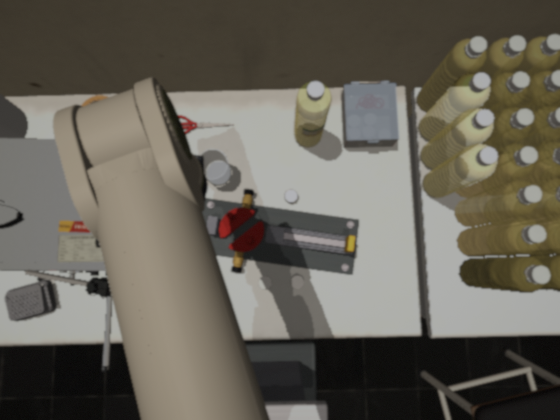

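View pics/wrist4.png

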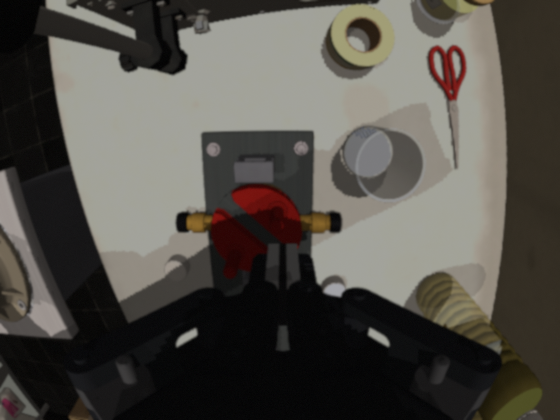

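```bash
python3 - <<'E'
from h import *
T=bot.snapshot("top");S=bot.snapshot("side")
for z in (.05,.1,.2,.3,.4): print(z,np.round(onz(T,(157,247),z),3),np.round(proj(S,onz(T,(157,247),z))), "boxcorner",np.round(onz(T,(144,150),z),3),np.round(proj(S,onz(T,(144,150),z))))
print("beaker",onz(T,(218,185),0)," ", onz(T,(220,172),.09))
E
```

```text
0.05 [0.502 0.209 0.05 ] [301. 120.] boxcorner [0.725 0.241 0.05 ] [414. 133.]
0.1 [0.5   0.194 0.1  ] [298. 105.] boxcorner [0.711 0.225 0.1  ] [410. 118.]
0.2 [0.494 0.164 0.2  ] [291.  71.] boxcorner [0.682 0.192 0.2  ] [401.  83.]
0.3 [0.489 0.134 0.3  ] [282.  28.] boxcorner [0.653 0.158 0.3  ] [390.  39.]
0.4 [0.484 0.104 0.4  ] [271. -26.] boxcorner [0.624 0.125 0.4  ] [376. -16.]
beaker [0.64883672 0.07982627 0.        ]   [0.65974777 0.06145483 0.09      ]
```

```bash
python3 -m pendant '[{"xyz":[-1,-1,36],"angular":[0,0,-0.6],"jaw":-1},{"xyz":[-1,-1,36],"angular":[0,0,0],"jaw":-1},{"xyz":[0,0,36],"angular":[0,0,0],"jaw":-1},{"xyz":[0,0,20],"angular":[0,0,0],"jaw":-1}]'
python3 - <<'E'
from h import *
print(np.round(bot.observe()["joints"],2))
for n in("side","top","wrist"): cv2.imwrite(f"pics/{n}5.png",bot.snapshot(n)["frame"][:,:,::-1])
need(w(28,46,75))
E
```

```text
t: 3.42
ee_pos: [0.5758, 0.0701, 0.0992]
eef_rot: [0.996, -0.085, -0.002, 0.001]
ft_force: [-0.1, 0.5, -0.4]
gripper_width: 0.0001
[ 0.27  0.45 -0.58  1.65  0.27  1.13 -0.55]
t 3.5667 loc [ 27.7  57.3 102. ] shift tool mm [ 0.4 11.2 27. ] turn [ 0.1   0.19 -0.32] F [-0.1 -0.1  1.3] w 0.0003
```

View pics/side5.png

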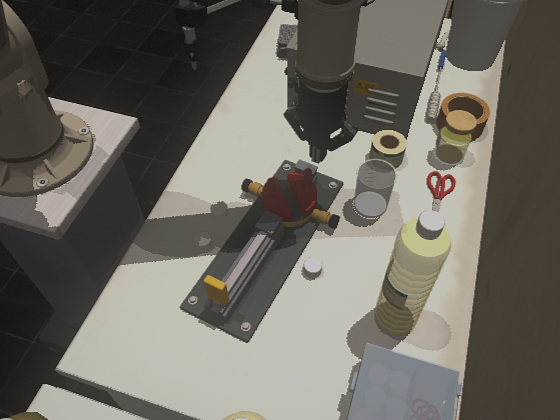

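View pics/wrist5.png

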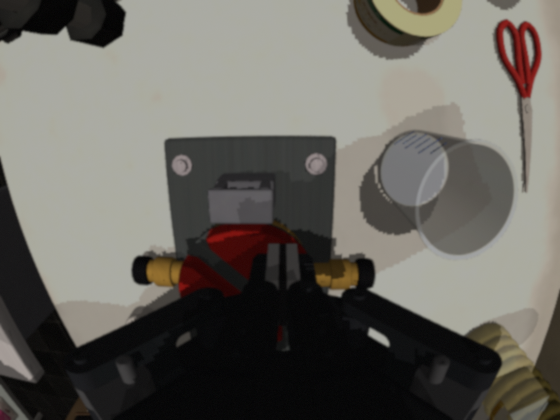

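```bash
python3 -m pendant '[{"xyz":[0,0,18],"angular":[0,0,0],"jaw":-1},{"xyz":[0,0,9],"angular":[0,0,0],"jaw":-1},{"xyz":[0,5,0],"angular":[0,0,0],"jaw":-1},{"xyz":[0,0,0],"angular":[0,0,0],"jaw":-1}]'
python3 - <<'E'
from h import *
need(w(28,42,75))
E
python3 -m pendant '[{"xyz":[0,3,0],"angular":[0,0,0],"jaw":-1},{"xyz":[0,3,0],"angular":[0,0,0],"jaw":-1},{"xyz":[0,3,0],"angular":[0,0,0],"jaw":-1},{"xyz":[0,3,0],"angular":[0,0,0],"jaw":-1}]'
python3 - <<'E'
from h import *
need(w(28,18,75))
S=bot.snapshot("side"); a=S["frame"][130:250,230:390,::-1]; cv2.imwrite("pics/side6.png",cv2.resize(a,None,fx=5,fy=5,interpolation=cv2.INTER_CUBIC))
cv2.imwrite("pics/wrist6.png",bot.snapshot("wrist")["frame"][:,:,::-1])
E
```

```text
t: 3.9
ee_pos: [0.5771, 0.0673, 0.0773]
eef_rot: [0.997, -0.083, 0.0, 0.0]
ft_force: [-0.2, -0.2, 0.5]
gripper_width: 0.0
t 3.9 loc [28.8 53.5 77.3] shift tool mm [-0.8 11.5  2.3] turn [ 0.04 -0.04 -0.23] F [-0.2 -0.2  0.5] w 0.0
t: 4.23
ee_pos: [0.5756, 0.0577, 0.0772]
eef_rot: [0.997, -0.082, 0.001, -0.001]
ft_force: [5.8, 7.3, -3.1]
gripper_width: -0.0003
t 4.2333 loc [28.9 43.8 77.2] shift tool mm [-0.8 25.8  2.2] turn [-0.1  -0.12 -0.12] F [ 5.8  7.3 -3.1] w -0.0003
```

View pics/side6.png

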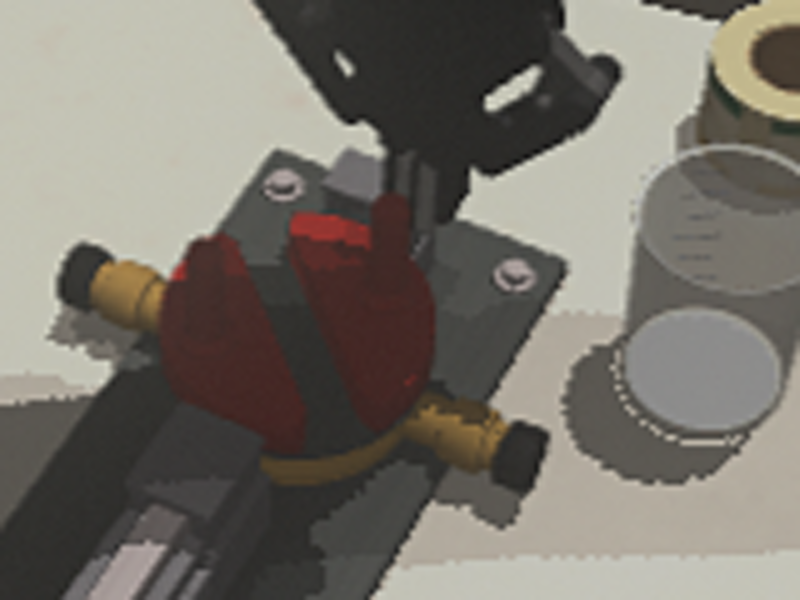

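```bash
python3 -m pendant '[{"xyz":[0,4,0],"angular":[0,0,0],"jaw":-1},{"xyz":[0,4,0],"angular":[0,0,0],"jaw":-1},{"xyz":[0,4,0],"angular":[0,0,0],"jaw":-1},{"xyz":[0,0,0],"angular":[0,0,0],"jaw":-1}]'
python3 - <<'E'
from h import *
need(w(28,18,75))
S=bot.snapshot("side"); a=S["frame"][130:250,230:390,::-1]; cv2.imwrite("pics/side7.png",cv2.resize(a,None,fx=5,fy=5,interpolation=cv2.INTER_CUBIC))
E
```

```text
t: 4.67
ee_pos: [0.5739, 0.0458, 0.0772]
eef_rot: [0.997, -0.082, 0.001, -0.001]
ft_force: [1.7, 2.8, 2.3]
gripper_width: 0.0003
t 4.6667 loc [29.1 31.7 77.2] shift tool mm [-1.1 13.7  2.2] turn [-0.08 -0.14 -0.1 ] F [1.7 2.8 2.3] w 0.0003
```

View pics/side7.png

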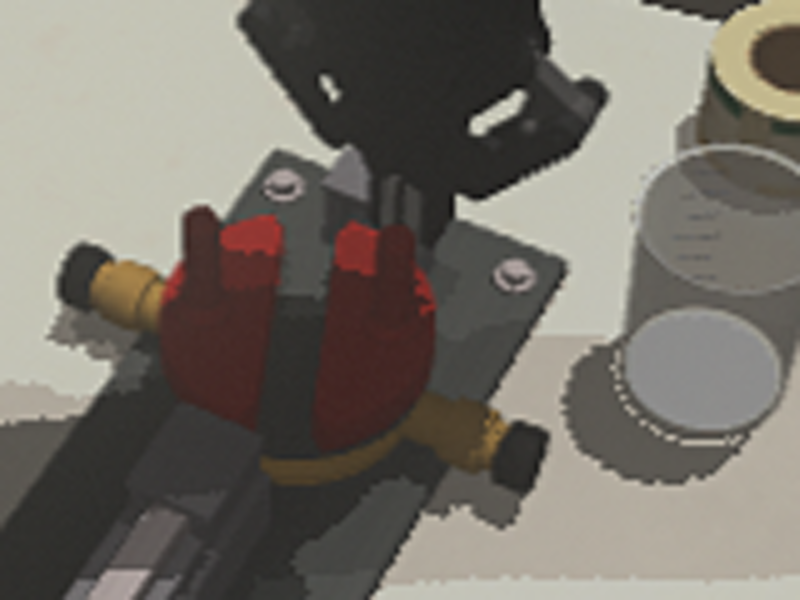

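```bash
cat >> h.py <<'E'
def pegs(S,near,far,off=(230,130),f=5):
    g=lambda c:onz(S,(c[0]/f+off[0]-.4,c[1]/f+off[1]-.4),.098)
    a,b=g(near),g(far); d=b-a
    print("near",np.round(loc(a),1),"far",np.round(loc(b),1),"len",np.linalg.norm(d),"q",np.arctan2(d[1],d[0])-A)
E
python3 - <<'E'
from h import *
pegs(bot.snapshot("side"),(203,213),(398,232))
E
```

```text
near [-33.1  -9.1  98. ] far [30.3 14.2 98. ] len 0.06759395718534689 q 0.3518816493410992
```

```bash
python3 -m pendant '[{"xyz":[0,3,0],"angular":[0,0,0],"jaw":-1},{"xyz":[0,3,0],"angular":[0,0,0],"jaw":-1},{"xyz":[0,3,0],"angular":[0,0,0],"jaw":-1},{"xyz":[0,0,0],"angular":[0,0,0],"jaw":-1}]'
python3 - <<'E'
from h import *
need(w(28,18,75))
S=bot.snapshot("side"); a=S["frame"][130:250,230:390,::-1]; cv2.imwrite("pics/side8.png",cv2.resize(a,None,fx=5,fy=5,interpolation=cv2.INTER_CUBIC))
T=bot.snapshot("top"); a=T["frame"][170:300,180:380,::-1]; cv2.imwrite("pics/top8.png",cv2.resize(a,None,fx=4,fy=4,interpolation=cv2.INTER_CUBIC))
E
```

```text
t: 5.1
ee_pos: [0.5709, 0.0353, 0.0761]
eef_rot: [0.997, -0.083, -0.0, 0.0]
ft_force: [1.8, -0.0, 0.5]
gripper_width: 0.0003
t 5.1 loc [27.9 20.9 76.1] shift tool mm [0.1 2.9 1.2] turn [ 0.05  0.04 -0.19] F [ 1.8 -0.   0.5] w 0.0003
```

View pics/side8.png

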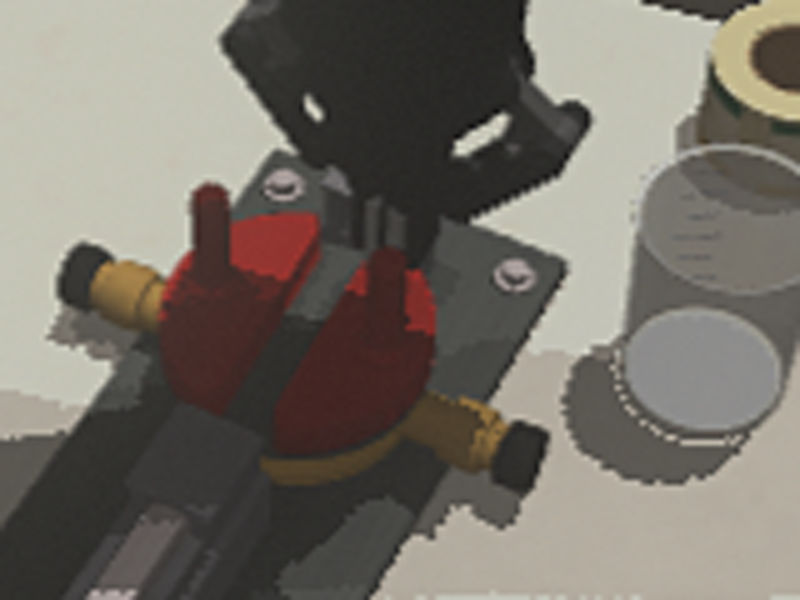

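View pics/top8.png

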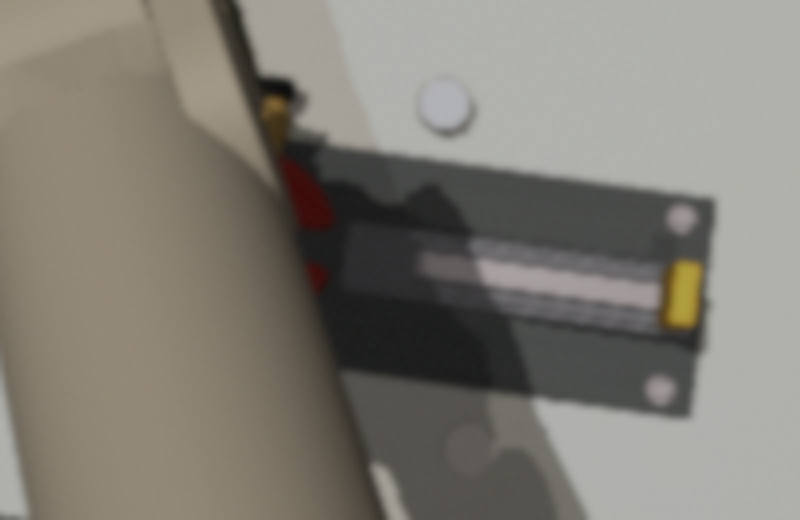

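```bash
python3 - <<'E'
from h import *
pegs(bot.snapshot("side"),(210,191),(388,256))
# slot centreline check: slot edges at disc rim on z=50
S=bot.snapshot("side")
g=lambda x,y:loc(onz(S,(x/5+230-.4,y/5+130-.4),.050))
for p in((318,213),(350,280),(228,410),(272,452)): print(p,np.round(g(*p),1))
E
```

```text
near [-35.9   1.   98. ] far [32.   2.9 98. ] len 0.06792827036939689 q 0.027740153371842963
(318, 213) [-16.9  47.7  50. ]
(350, 280) [ 8.1 24.2 50. ]
(228, 410) [ -3.  -48.5  50. ]
(272, 452) [ 19.  -57.5  50. ]
```

```bash
python3 -m pendant '[{"xyz":[0,-10,0],"angular":[0,0,0],"jaw":-1},{"xyz":[0,-25,-10],"angular":[0,0,0],"jaw":-1},{"xyz":[0,-25,-25],"angular":[0,0,0],"jaw":-1},{"xyz":[0,0,-25],"angular":[0,0,0],"jaw":-1},{"xyz":[0,0,0],"angular":[0,0,0],"jaw":-1}]'
python3 - <<'E'
from h import *
need(w(28,18,75))
S=bot.snapshot("side"); a=S["frame"][130:250,230:390,::-1]; cv2.imwrite("pics/side9.png",cv2.resize(a,None,fx=5,fy=5,interpolation=cv2.INTER_CUBIC))
W=bot.snapshot("wrist"); cv2.imwrite("pics/wrist9.png",W["frame"][:,:,::-1])
E
```

```text
t: 5.72
ee_pos: [0.5832, 0.1, 0.1414]
eef_rot: [0.997, -0.08, 0.003, -0.002]
ft_force: [1.1, -0.5, 0.2]
gripper_width: 0.0002
t 5.7167 loc [ 29.5  86.8 141.4] shift tool mm [-2.1 69.  66.2] turn [-0.2  -0.36  0.12] F [ 1.1 -0.5  0.2] w 0.0002
```

View pics/side9.png

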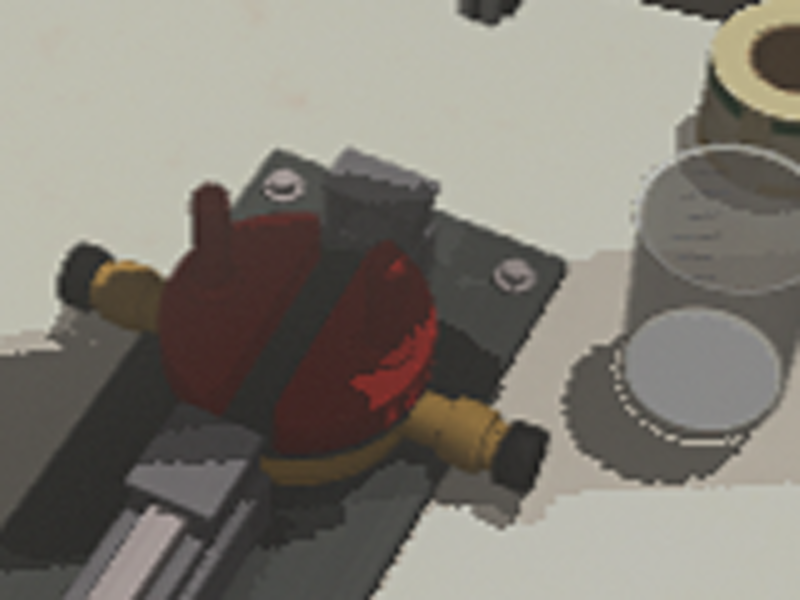

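View pics/wrist9.png

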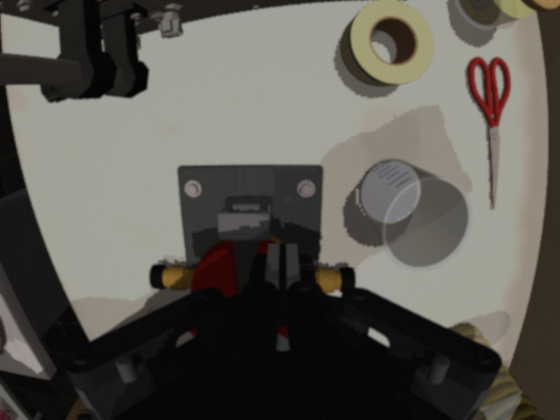

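```bash
python3 - <<'E'
from h import *
S=bot.snapshot("side"); a=S["frame"][165:245,250:330,::-1]; a=np.clip(a.astype(float)*2,0,255).astype(np.uint8); cv2.imwrite("pics/side10.png",cv2.resize(a,None,fx=7.5,fy=7.5,interpolation=cv2.INTER_CUBIC))
E
```

```text
(no output)
```

View pics/side10.png

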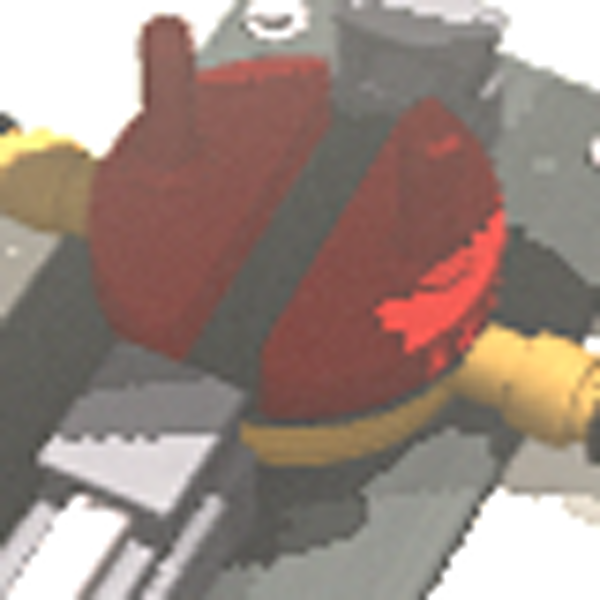

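```bash
python3 - <<'E'
from h import *
S=bot.snapshot("side")
def g(x,y,z): return loc(onz(S,(x/7.5+250-.43,y/7.5+165-.43),z/1e3))
for n,a,b,z in(("slot R",(395,130),(265,345),50),("tunnel R",(243,385),(165,515),55),("tunnel L",(115,350),(38,455),55),("base R",(500,465),(430,590),8)):
    P,Q=g(*a,z),g(*b,z); d=P-Q; print(n,np.round(P,1),np.round(Q,1),"dir ccw from +y",np.arctan2(-d[0],d[1]))
E
```

```text
slot R [ 8.5 34.3 50. ] [ 10.9 -38.6  50. ] dir ccw from +y 0.03373575036746332
tunnel R [ 13.6 -54.6  55. ] [ 15.  -94.8  55. ] dir ccw from +y 0.03648897135606415
tunnel L [-17.3 -59.4  55. ] [-18.3 -93.6  55. ] dir ccw from +y -0.028870717429703215
base R [ 63.  -16.2   8. ] [ 64.  -56.5   8. ] dir ccw from +y 0.02458029960246177
```

```bash
python3 -m pendant '[{"xyz":[0,0,-30],"angular":[0,0,0],"jaw":-1},{"xyz":[0,20,-25],"angular":[0,0,0],"jaw":-1},{"xyz":[0,36,0],"angular":[0,0,0],"jaw":-1},{"xyz":[0,36,0],"angular":[0,0,0],"jaw":-1},{"xyz":[0,36,0],"angular":[0,0,0],"jaw":-1}]'
python3 -m pendant '[{"xyz":[0,36,0],"angular":[0,0,0],"jaw":-1},{"xyz":[0,36,0],"angular":[0,0,0],"jaw":-1},{"xyz":[-5,36,0],"angular":[0,0,0],"jaw":-1},{"xyz":[-8,36,0],"angular":[0,0,0],"jaw":-1},{"xyz":[-8,36,0],"angular":[0,0,0],"jaw":-1}]'
python3 - <<'E'
from h import *
need(w(0,-280,150))
T=bot.snapshot("top"); a=T["frame"][170:300,180:380,::-1]; cv2.imwrite("pics/top11.png",cv2.resize(a,None,fx=4,fy=4,interpolation=cv2.INTER_CUBIC))
S=bot.snapshot("side"); cv2.imwrite("pics/side11.png",S["frame"][:,:,::-1])
cv2.imwrite("pics/wrist11.png",bot.snapshot("wrist")["frame"][:,:,::-1])
print(np.round(bot.observe()["joints"],2))
E
```

```text
t: 6.33
ee_pos: [0.5592, -0.0321, 0.1906]
eef_rot: [0.997, -0.082, -0.001, 0.0]
ft_force: [0.4, 0.0, -1.2]
gripper_width: 0.0001
t: 6.75
ee_pos: [0.508, -0.2065, 0.19]
eef_rot: [0.997, -0.083, -0.001, -0.0]
ft_force: [1.0, -0.5, -0.4]
gripper_width: -0.0004
t 6.75 loc [   5.1 -227.9  190. ] shift tool mm [-4.8 52.1 40. ] turn [-0.03  0.13 -0.19] F [ 1.  -0.5 -0.4] w -0.0004
[ 0.72  0.28 -0.47  1.63  0.13  1.27  0.05]
```

View pics/side11.png

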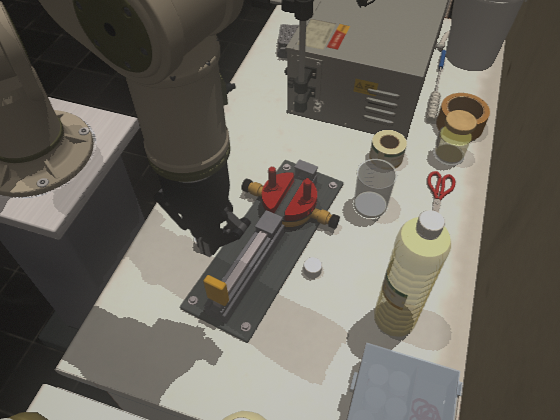

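View pics/wrist11.png

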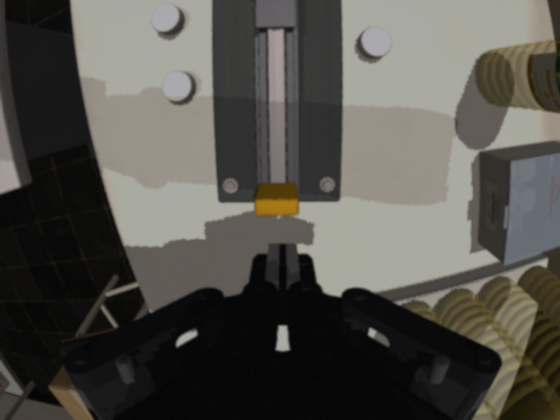

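View pics/top11.png

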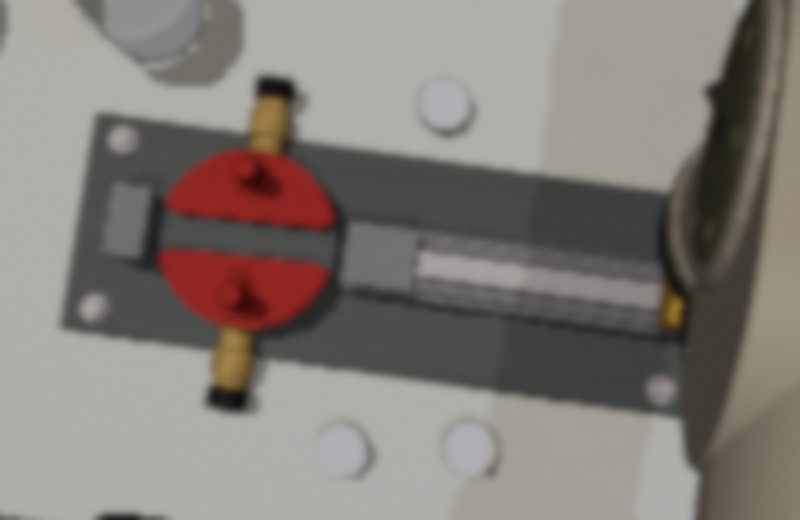

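```bash
python3 -m pendant '[{"xyz":[-3,30,0],"angular":[0,0,0],"jaw":-1},{"xyz":[-2,28,0],"angular":[0,0,0],"jaw":-1},{"xyz":[0,5,30],"angular":[0,0,0],"jaw":-1},{"xyz":[0,0,35],"angular":[0,0,0],"jaw":-1},{"xyz":[0,0,0],"angular":[0,0,0],"jaw":-1}]'
python3 - <<'E'
from h import *
need(w(0,-285,78))
S=bot.snapshot("side"); a=S["frame"][150:350,130:380,::-1]; cv2.imwrite("pics/side12.png",cv2.resize(a,None,fx=3,fy=3,interpolation=cv2.INTER_CUBIC))
cv2.imwrite("pics/wrist12.png",bot.snapshot("wrist")["frame"][:,:,::-1])
E
```

```text
t: 7.32
ee_pos: [0.4904, -0.2641, 0.1192]
eef_rot: [0.997, -0.083, -0.005, -0.003]
ft_force: [-1.5, 1.3, -1.1]
gripper_width: -0.0001
t 7.3167 loc [  -3.  -287.6  119.2] shift tool mm [ 3.4 -2.4 41.2] turn [-0.24  0.62 -0.17] F [-1.5  1.3 -1.1] w -0.0001
```

View pics/side12.png

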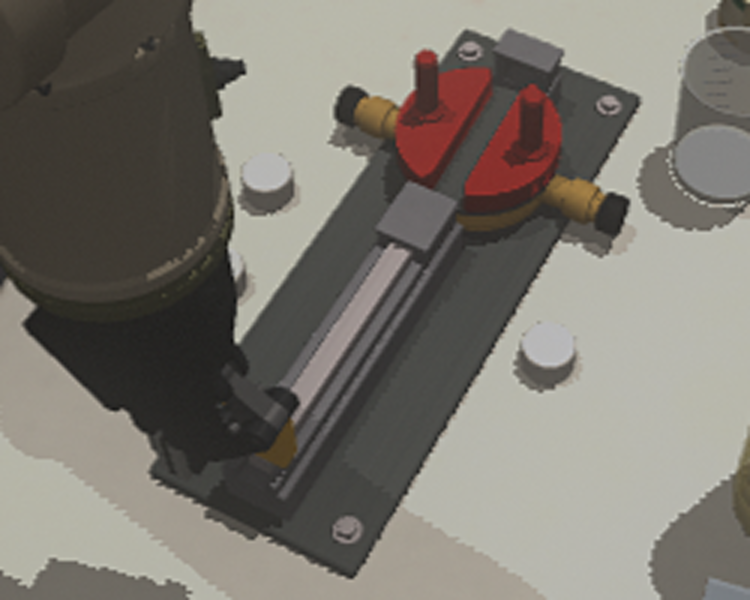

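View pics/wrist12.png

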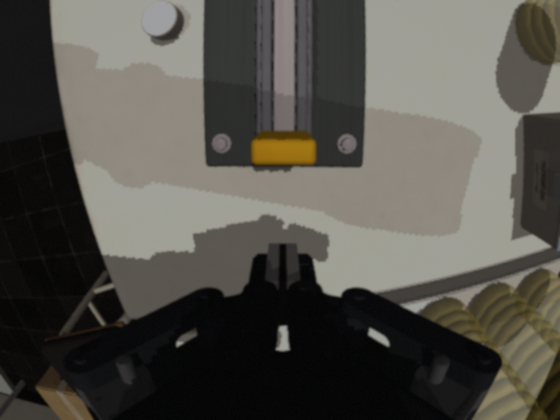

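```bash
python3 -m pendant '[{"xyz":[2,0,25],"angular":[0,0,0],"jaw":-1},{"xyz":[0,0,16],"angular":[0,0,0],"jaw":-1},{"xyz":[0,-4,0],"angular":[0,0,0],"jaw":-1},{"xyz":[0,-6,0],"angular":[0,0,0],"jaw":-1},{"xyz":[0,0,0],"angular":[0,0,0],"jaw":-1}]'
python3 - <<'E'
from h import *
need(w(0,-253,78))
pegs(bot.snapshot("side"),(427,56),(533,90),(130,150),3)
cv2.imwrite("pics/wrist13.png",bot.snapshot("wrist")["frame"][:,:,::-1])
E
```

```text
t: 7.83
ee_pos: [0.5001, -0.2544, 0.0877]
eef_rot: [0.997, -0.081, 0.001, -0.0]
ft_force: [0.6, 0.8, 0.4]
gripper_width: 0.0001
t 7.8333 loc [   5.  -276.4   87.7] shift tool mm [ -5.  -23.4   9.6] turn [-0.02 -0.17  0.03] F [0.6 0.8 0.4] w 0.0001
near [-34.8   0.3  98. ] far [31.   5.4 98. ] len 0.0659786692483026 q 0.07658020286166349
```

View pics/wrist13.png

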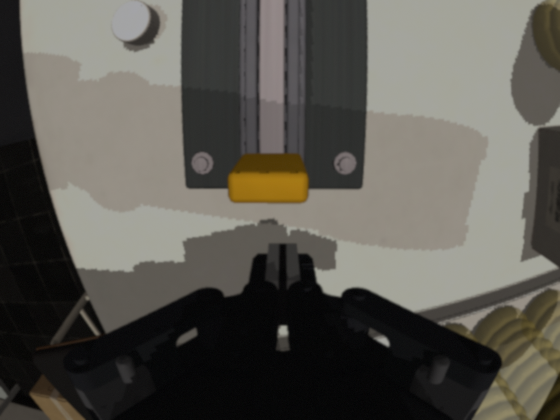

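```bash
python3 -m pendant '[{"xyz":[-3,-1,5],"angular":[0,0,0],"jaw":-1},{"xyz":[-2,-1,4],"angular":[0,0,0],"jaw":-1},{"xyz":[0,0,0],"angular":[0,0,0],"jaw":-1}]'
python3 - <<'E'
from h import *
need(w(0,-253,78))
for n,D in(("top",bot.snapshot("top")),("side",bot.snapshot("side"))):
    f=D["frame"]; b=f[:,:,::-1]; cv2.imwrite(f"pics/{n}14.png",b)
T=bot.snapshot("top");f=T["frame"].astype(int)
m=((f[:,:,0]>70)&(f[:,:,0]>2.5*f[:,:,1])).astype(np.uint8); m[:,:195]=0;m[:,275:]=0;m[:190]=0;m[265:]=0
# per column, gap between upper & lower red
P=[];Q=[]
for u in range(228,262):
    r=np.where(m[:,u])[0]
    if len(r)<5: continue
    g=np.argmax(np.diff(r))
    if np.diff(r)[g]>3: P.append((u,r[g]+.5));Q.append((u,r[g+1]-.5))
for E in(P,Q):
    W=np.array([loc(onz(T,e,.05)) for e in E]); k=np.polyfit(W[:,1],W[:,0],1); print(len(E),"q",-np.arctan(k[0]),"x0",k[1])
# bar edges via bright mask
g=f.sum(2); P=[];Q=[]
for u in range(290,340):
    c=np.array(g[222:250,u]); r=np.where(c>.6*c.max())[0]+222
    P.append((u,r.min()));Q.append((u,r.max()))
for E in(P,Q):
    W=np.array([loc(onz(T,e,.048)) for e in E]); k=np.polyfit(W[:,1],W[:,0],1); print("bar ang",-np.arctan(k[0]),"x0",k[1])
E
```

```text
t: 8.18
ee_pos: [0.4925, -0.2534, 0.0755]
eef_rot: [0.997, -0.083, -0.001, -0.0]
ft_force: [-0.6, 0.8, 0.1]
gripper_width: 0.0002
t 8.1833 loc [  -2.7 -276.7   75.5] shift tool mm [  2.6 -23.7  -2.4] turn [-0.02  0.08 -0.14] F [-0.6  0.8  0.1] w 0.0002
34 q 0.02529144029771025 x0 7.099948677404755
34 q 0.017473165636877674 x0 -13.410429770411882
bar ang 0.0020792045411101895 x0 11.98257187114012
bar ang -0.011830125595720747 x0 -15.86818977286329
```

View pics/top14.png

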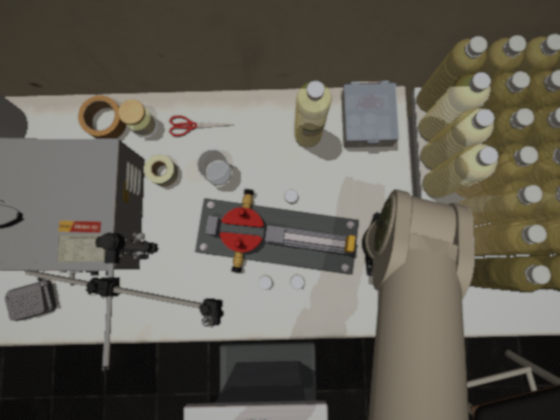

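```bash
python3 -m pendant '[{"xyz":[0,-10,0],"angular":[0,0,0],"jaw":-1},{"xyz":[0,-8,0],"angular":[0,0,0],"jaw":-1},{"xyz":[0,-5,0],"angular":[0,0,0],"jaw":-1},{"xyz":[0,-5,0],"angular":[0,0,0],"jaw":-1},{"xyz":[0,-5,0],"angular":[0,0,0],"jaw":-1}]'
python3 -m pendant '[{"xyz":[0,-6,0],"angular":[0,0,0],"jaw":-1},{"xyz":[0,-6,0],"angular":[0,0,0],"jaw":-1},{"xyz":[0,-6,0],"angular":[0,0,0],"jaw":-1},{"xyz":[0,-6,0],"angular":[0,0,0],"jaw":-1},{"xyz":[0,0,0],"angular":[0,0,0],"jaw":-1}]'
python3 - <<'E'
from h import *
need(w(-2.5,-122,78))
S=bot.snapshot("side"); a=S["frame"][150:350,130:380,::-1]; cv2.imwrite("pics/side15.png",cv2.resize(a,None,fx=3,fy=3,interpolation=cv2.INTER_CUBIC))
cv2.imwrite("pics/wrist15.png",bot.snapshot("wrist")["frame"][:,:,::-1])
E
```

```text
t: 8.75
ee_pos: [0.499, -0.2207, 0.0764]
eef_rot: [0.997, -0.082, 0.0, 0.0]
ft_force: [-0.3, -2.5, 0.3]
gripper_width: 0.0001
t: 9.17
ee_pos: [0.5033, -0.1954, 0.0764]
eef_rot: [0.997, -0.082, 0.0, -0.0]
ft_force: [0.8, 0.7, 0.3]
gripper_width: -0.0001
t 9.1667 loc [  -1.4 -217.7   76.4] shift tool mm [ -1.2 -95.7  -1.5] turn [-0.06 -0.01 -0.01] F [0.8 0.7 0.3] w -0.0001
```

View pics/side15.png

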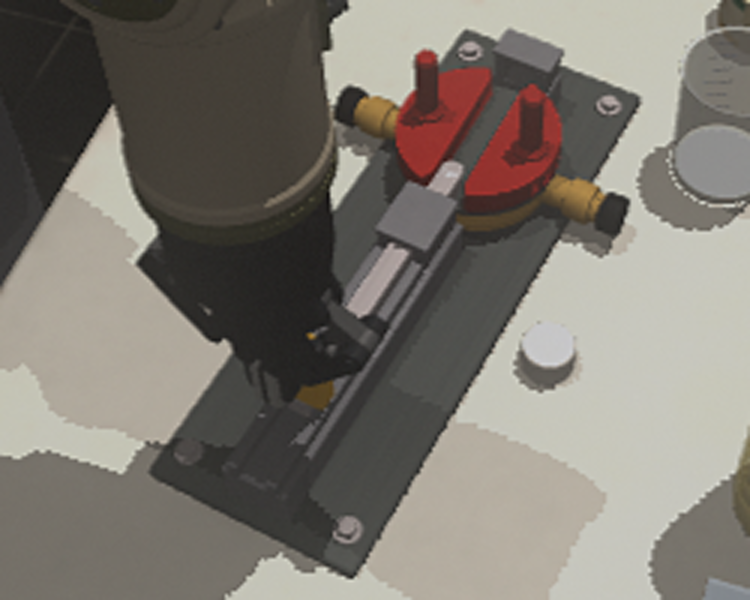

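View pics/wrist15.png

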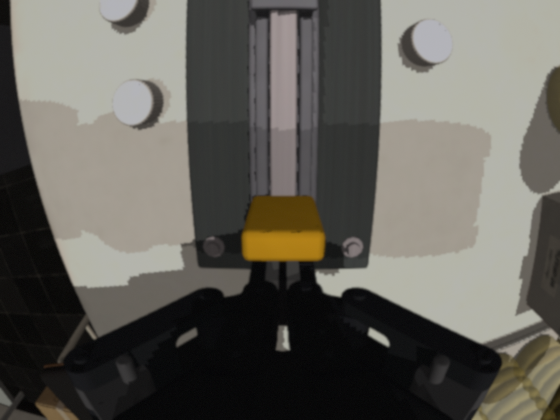

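```bash
python3 -m pendant '[{"xyz":[0,-8,0],"angular":[0,0,0],"jaw":-1},{"xyz":[0,-8,0],"angular":[0,0,0],"jaw":-1},{"xyz":[0,-8,0],"angular":[0,0,0],"jaw":-1},{"xyz":[0,-8,0],"angular":[0,0,0],"jaw":-1},{"xyz":[0,-8,0],"angular":[0,0,0],"jaw":-1}]'
python3 - <<'E'
from h import *
need(w(-2.5,-122,78))
E
python3 -m pendant '[{"xyz":[0,-8,0],"angular":[0,0,0],"jaw":-1},{"xyz":[0,-8,0],"angular":[0,0,0],"jaw":-1},{"xyz":[0,-8,0],"angular":[0,0,0],"jaw":-1},{"xyz":[0,-8,0],"angular":[0,0,0],"jaw":-1},{"xyz":[0,-4,0],"angular":[0,0,0],"jaw":-1}]'
python3 - <<'E'
from h import *
need(w(-2.5,-122,78))
S=bot.snapshot("side"); a=S["frame"][100:300,180:430,::-1]; cv2.imwrite("pics/side16.png",cv2.resize(a,None,fx=3,fy=3,interpolation=cv2.INTER_CUBIC))
E
```

```text
t: 9.68
ee_pos: [0.5095, -0.1567, 0.0762]
eef_rot: [0.997, -0.082, -0.0, -0.0]
ft_force: [-0.8, -1.0, -0.5]
gripper_width: -0.0003
t 9.6833 loc [  -1.6 -178.5   76.2] shift tool mm [ -1.  -56.5  -1.8] turn [-0.01  0.01 -0.09] F [-0.8 -1.  -0.5] w -0.0003
t: 10.1
ee_pos: [0.5157, -0.1209, 0.0765]
eef_rot: [0.997, -0.082, 0.0, -0.0]
ft_force: [0.2, -2.1, 0.7]
gripper_width: -0.0002
t 10.1 loc [  -1.2 -142.2   76.5] shift tool mm [ -1.3 -20.2  -1.5] turn [-0.02 -0.02 -0.06] F [ 0.2 -2.1  0.7] w -0.0002
```

View pics/side16.png

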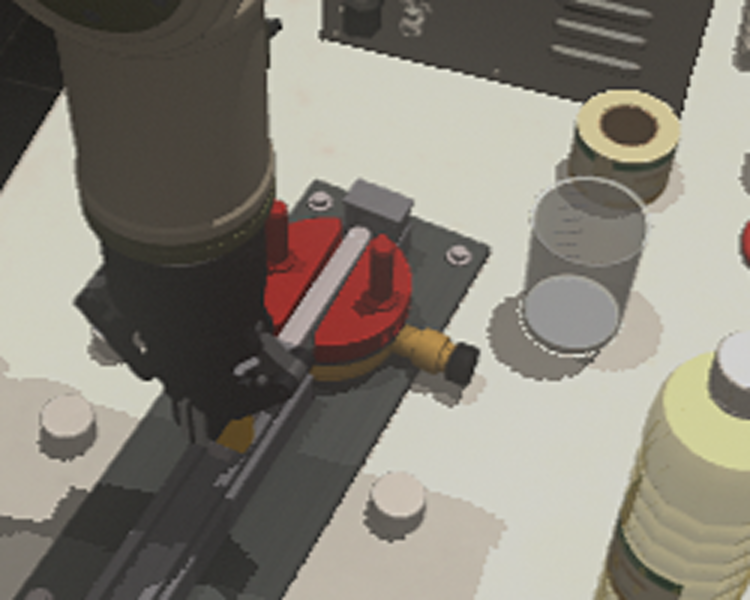

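```bash
python3 -m pendant '[{"xyz":[0,-4,0],"angular":[0,0,0],"jaw":-1},{"xyz":[0,-4,0],"angular":[0,0,0],"jaw":-1},{"xyz":[0,-4,0],"angular":[0,0,0],"jaw":-1}]'
python3 -m pendant '[{"xyz":[0,-2,0],"angular":[0,0,0],"jaw":-1},{"xyz":[0,-2,0],"angular":[0,0,0],"jaw":-1},{"xyz":[0,-1,0],"angular":[0,0,0],"jaw":-1}]'
python3 - <<'E'
from h import *
need(w(-2.5,-122,78))
E
python3 -m pendant '[{"xyz":[0,-1.5,0],"angular":[0,0,0],"jaw":-1},{"xyz":[0,-1.5,0],"angular":[0,0,0],"jaw":-1}]'
python3 - <<'E'
from h import *
need(w(-2.5,-122,78))
cv2.imwrite("pics/wrist17.png",bot.snapshot("wrist")["frame"][:,:,::-1])
E
```

```text
t: 10.4
ee_pos: [0.5175, -0.1111, 0.0766]
eef_rot: [0.997, -0.083, 0.0, 0.0]
ft_force: [-1.1, -3.1, 2.1]
gripper_width: -0.0002
t: 10.65
ee_pos: [0.5183, -0.1057, 0.0765]
eef_rot: [0.997, -0.083, 0.0, 0.0]
ft_force: [-0.3, -3.9, 3.5]
gripper_width: -0.0
t 10.65 loc [  -1.1 -126.7   76.5] shift tool mm [-1.4 -4.7 -1.5] turn [ 0.01 -0.02 -0.14] F [-0.3 -3.9  3.5] w -0.0
t: 10.82
ee_pos: [0.5187, -0.1029, 0.0764]
eef_rot: [0.997, -0.083, 0.0, 0.0]
ft_force: [-0.7, -3.8, 3.0]
gripper_width: 0.0
t 10.8167 loc [  -1.2 -123.9   76.4] shift tool mm [-1.3 -1.9 -1.6] turn [ 0.01 -0.01 -0.15] F [-0.7 -3.8  3. ] w 0.0
```

View pics/wrist17.png

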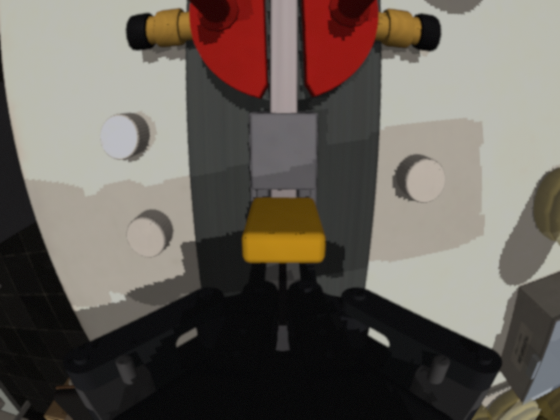

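```bash
for i in 1 2; do :; done; python3 -m pendant '[{"xyz":[0,-1.5,0],"angular":[0,0,0],"jaw":-1},{"xyz":[0,-1,0],"angular":[0,0,0],"jaw":-1}]'
python3 -m pendant '[{"xyz":[0,-1,0],"angular":[0,0,0],"jaw":-1},{"xyz":[0,0,0],"angular":[0,0,0],"jaw":-1}]'
python3 - <<'E'
from h import *
need(w(-2.5,-122,78))
E
```

```text
t: 11.03
ee_pos: [0.5191, -0.1002, 0.0763]
eef_rot: [0.997, -0.083, 0.0, -0.0]
ft_force: [-1.2, -4.1, 3.1]
gripper_width: 0.0001
t: 11.2
ee_pos: [0.5193, -0.0989, 0.0763]
eef_rot: [0.997, -0.082, 0.0, -0.0]
ft_force: [-0.3, -2.6, 2.4]
gripper_width: -0.0
t 11.2 loc [  -1.3 -119.9   76.3] shift tool mm [-1.2  2.1 -1.7] turn [-0.02 -0.   -0.11] F [-0.3 -2.6  2.4] w -0.0
```

```bash
python3 -m pendant '[{"xyz":[0,-1,0],"angular":[0,0,0],"jaw":-1},{"xyz":[0,-1,0],"angular":[0,0,0],"jaw":-1}]'
python3 -m pendant '[{"xyz":[0,-1,0],"angular":[0,0,0],"jaw":-1},{"xyz":[0,0,0],"angular":[0,0,0],"jaw":-1}]'
python3 - <<'E'
from h import *
need(w(-2.5,-122,78))
cv2.imwrite("pics/wrist18.png",bot.snapshot("wrist")["frame"][:,:,::-1])
S=bot.snapshot("side"); a=S["frame"][100:300,180:430,::-1]; cv2.imwrite("pics/side18.png",cv2.resize(a,None,fx=3,fy=3,interpolation=cv2.INTER_CUBIC))
E
```

```text
t: 11.37
ee_pos: [0.5194, -0.098, 0.0763]
eef_rot: [0.997, -0.083, -0.0, 0.0]
ft_force: [-1.6, -7.0, 3.8]
gripper_width: 0.0003
t: 11.53
ee_pos: [0.5194, -0.098, 0.0763]
eef_rot: [0.997, -0.083, -0.0, 0.001]
ft_force: [-1.6, -7.6, 3.4]
gripper_width: 0.0002
t 11.5333 loc [  -1.3 -119.    76.3] shift tool mm [-1.2  3.  -1.7] turn [ 0.11  0.01 -0.22] F [-1.6 -7.6  3.4] w 0.0002
```

View pics/wrist18.png

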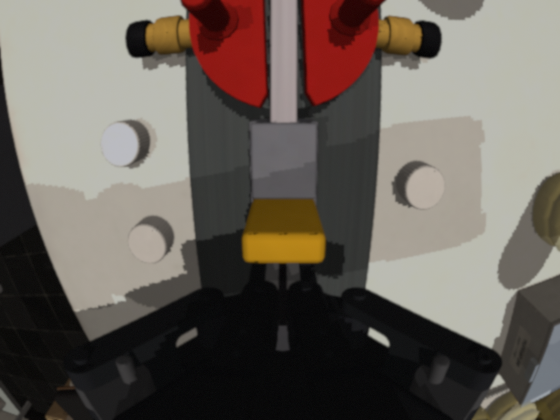

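View pics/side18.png

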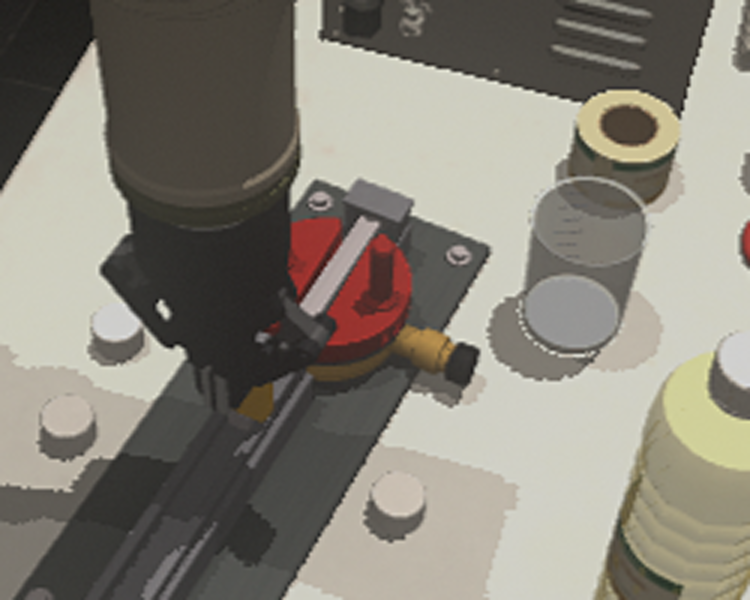

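```bash
python3 -m pendant '[{"xyz":[0,-1.5,0],"angular":[0,0,0],"jaw":-1},{"xyz":[0,-1.5,0],"angular":[0,0,0],"jaw":-1},{"xyz":[0,0,0],"angular":[0,0,0],"jaw":-1}]'
python3 -m pendant '[{"xyz":[0,5,0],"angular":[0,0,0],"jaw":-1},{"xyz":[0,15,0],"angular":[0,0,0],"jaw":-1},{"xyz":[0,25,0],"angular":[0,0,0],"jaw":-1},{"xyz":[0,25,-15],"angular":[0,0,0],"jaw":-1},{"xyz":[0,20,-35],"angular":[0,0,0],"jaw":-1}]'
python3 -m pendant '[{"xyz":[0,20,-35],"angular":[0,0,0],"jaw":-1},{"xyz":[0,35,-10],"angular":[0,0,0],"jaw":-1},{"xyz":[0,35,0],"angular":[0,0,0],"jaw":-1},{"xyz":[0,20,0],"angular":[0,0,0],"jaw":-1},{"xyz":[0,0,0],"angular":[0,0,0],"jaw":-1}]'
python3 - <<'E'
from h import *
need(w(-2.5,-122,78))
T=bot.snapshot("top"); a=T["frame"][170:300,180:380,::-1]; cv2.imwrite("pics/top19.png",cv2.resize(a,None,fx=4,fy=4,interpolation=cv2.INTER_CUBIC))
S=bot.snapshot("side"); a=S["frame"][130:350,150:400,::-1]; cv2.imwrite("pics/side19.png",cv2.resize(a,None,fx=2.7,fy=2.7,interpolation=cv2.INTER_CUBIC))
E
```

```text
t: 11.88
ee_pos: [0.5194, -0.0979, 0.0764]
eef_rot: [0.996, -0.085, -0.0, 0.002]
ft_force: [-3.0, -15.5, 4.2]
gripper_width: 0.0002
t: 12.3
ee_pos: [0.5019, -0.1816, 0.1221]
eef_rot: [0.997, -0.082, -0.004, -0.002]
ft_force: [-0.1, -1.3, -0.5]
gripper_width: 0.0
t: 12.72
ee_pos: [0.4854, -0.2956, 0.1707]
eef_rot: [0.996, -0.086, -0.0, 0.0]
ft_force: [0.5, 0.2, -0.9]
gripper_width: -0.0001
t 12.7167 loc [  -2.8 -319.5  170.7] shift tool mm [  -1.4 -197.5   92.5] turn [ 0.04  0.05 -0.51] F [ 0.5  0.2 -0.9] w -0.0001
```

View pics/side19.png

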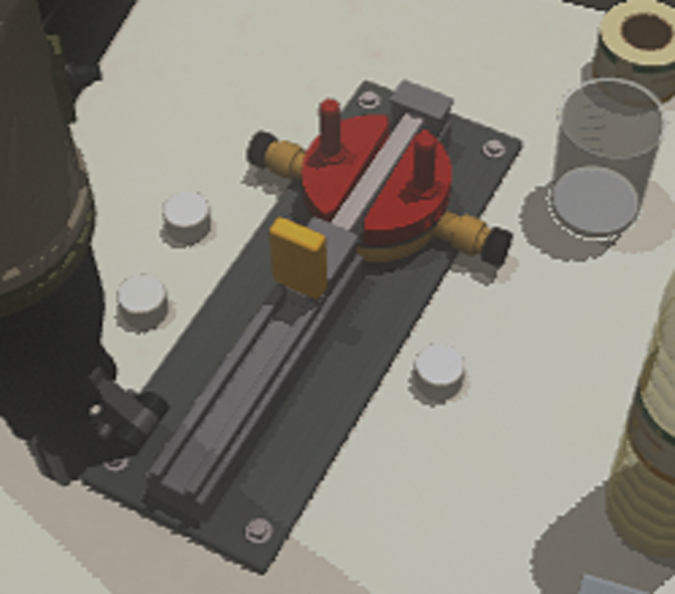

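View pics/top19.png

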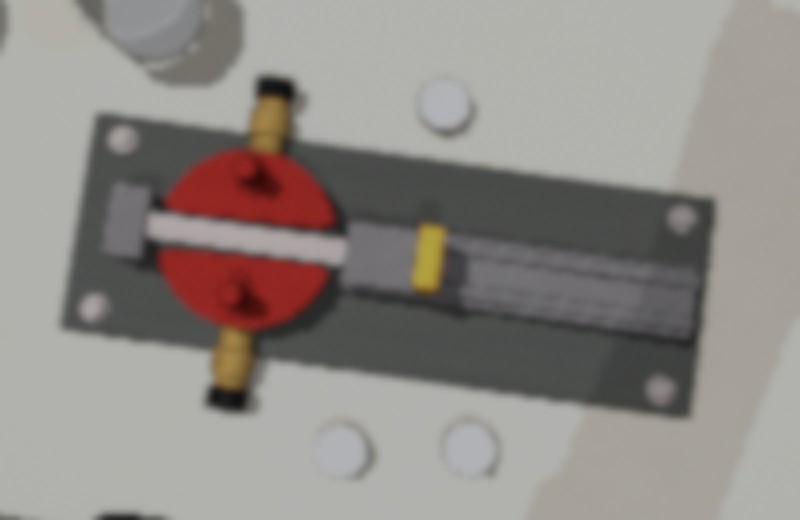

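```bash
python3 - <<'E'
from h import *
T=bot.snapshot("top"); f=T["frame"].astype(int)
m=((f[:,:,0]>120)&(f[:,:,2]<.45*f[:,:,0])&(f[:,:,1]>.6*f[:,:,0]));m[:215]=0;m[245:]=0;m[:,:278]=0;m[:,300:]=0
v,u=np.where(m);print(len(u),loc(onz(T,(u.mean(),v.mean()),.102)))
a=cv2.imread("pics/top0.png").astype(int)[:,:,::-1];m=((a[:,:,0]>120)&(a[:,:,2]<.45*a[:,:,0])&(a[:,:,1]>.6*a[:,:,0]));m[:230]=0;m[258:]=0;m[:,:340]=0;m[:,362:]=0
v,u=np.where(m);print("start",len(u),loc(onz(T,(u.mean(),v.mean()),.102)))
d=np.abs(f-a).sum(2)>90
for n,(x0,x1,y0,y1) in dict(beaker=(195,235,150,190),bottle=(293,332,80,150),c1=(283,300,188,205),c2=(257,274,274,291),c3=(289,306,274,291)).items(): print(n,d[y0:y1,x0:x1].sum())
E
```

```text
91 [  -3.13177552 -101.58286289  102.        ]
start 99 [  -3.60546951 -236.59345206  102.        ]
beaker 0
bottle 0
c1 0
c2 0
c3 0
```

Tab measures y ≈ -102 (home is -103, calibration about 2 mm), and nothing else has moved in the top view. Handing in.

```bash
python3 -c "
from rig import bot
print(bot.job_done()); print(bot.observe()['t'])"
```

```text
the job is handed in; nothing more can be done
None
the job is handed in; nothing more can be done
```

The valve is locked: the slot is lined up with the bar, the bar runs through it into the keeper, and the yellow tab is up against its guide. I handed the job in at about 13 s, with the fingers clear of everything.

- **Disc:** with the fingers shut, I pushed the far peg clockwise from about 0.79 rad. It stopped at about 0.02–0.03 rad from the slot edges and the best peg reading. One coarser peg reading gave 0.08, which I put down to image noise, and the bar then went through without jamming.
- **Bar:** I pushed the tab about 135 mm from behind. It stopped moving as the push rose from about 7 N to about 15 N. The last top view puts the tab at y ≈ -102 mm against a home of -103, within the calibration error.
- **Other objects:** a pixel comparison with the first top view shows no change at the beaker, the bottle or the three caps. The highest wrist force I saw in the readings was about 16 N.

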